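# Slide a control board under the spring clip of its test dock

### The job

With one fingertip press the tail of the dock's steel spring clip down and hold it there, so that its jaw stands open, and meanwhile push the board carrier along the channel with the other fingertip, beneath the jaw, until it is fully home against the end stop. Only then let the clip go so that it closes on the carrier, and leave everything. Do not grip or lift the carrier, and leave the other things on the desk where they are.

Things in the scene. Friction and masses are not known exactly. Their poses are not given: they have to be found in the camera images.
- dock: Grey test dock fixed to the desk, 167 x 128 mm. Origin on the desk under the channel's middle line, z up. The channel runs along dock x from its open end (x -95 mm) to the end stop (face at x +64, 12 mm over the floor). Floor z 20 mm; rails 8 mm high over it, 6 thick, 54 mm apart (y -27 to +27). A wing 8 mm high reaches y +95 under the clip's tail. The carrier goes towards dock +x.
- clip (a joint): Angle (rad) of the one-piece steel spring clip on the dock's +y side, which rocks like a seesaw about a pivot along dock x at y +40, z 34 mm: 0 at rest (jaw down, tail up), 0.34 at its hard limit (tail down, jaw open). A spring drives it back; full press takes about 6 N at the tail's middle. Above 0.25 the carrier passes under the jaw; it reads about 0.24 when resting on the carrier.
- clip_tail (a point): Middle of the top of the clip's tail (moves with it): flat steel paddle, dock x -92 to +40 mm, y +46 to +90, 4 mm thick. At rest it slopes up away from the channel at 0.34 rad (this point at z 36 mm); fully down it is level, top at z 26 mm, that is 6 mm over the channel floor. A fingertip may slide along it while pressing.
- clip_jaw (a point): Middle of the underside of the clip's jaw (moves with it). The jaw hangs over the channel at dock x +22 to +42 mm, y +8 to +18. At rest its lower edge is 6 mm over the channel floor and blocks the carrier; fully open it is 17 mm over it. The jaw's arm and the pivot's two ears stand at x +15 to +49 only, up to 55 mm over the desk; elsewhere the space over the rails is free.
- carrier: Board carrier: flat white tray 60 mm along x, 50 along y, 14 thick, with a green circuit board in its top; loose, about 70 g. Origin at the centre of its underside, z up; its rear edge is 30 mm towards its -x. It starts on the channel floor in front of the jaw, lined up with the dock within 2 degrees. Fully home, its centre is at dock x +34 mm.
- seat (a point): Fixed point of the dock on the channel floor where the centre of the carrier's underside lies when it is fully home; axes as the dock's.
- servo: Bystander: black motor block 54 x 20 x 42 mm beside the dock. Origin under its centre.
- gel_jar: Bystander: small jar with a blue lid, 56 mm across, 45 mm high, beyond the dock's end stop. Origin under its centre.
- electrode: Bystander: white snap electrode, disc 40 mm across with a stud, 18 mm high, beyond the clip's tail. Origin under its centre.
- spare_board: Bystander: smaller spare board tray 45 x 35 x 10 mm lying on the desk. Origin under its centre.
- screwdriver: Bystander: screwdriver 160 mm long lying on the desk, at the right.
- mug: Bystander: white mug 76 mm across, 85 mm high, at the left. Origin under its centre.
- battery: Bystander: grey battery pack 65 x 34 x 18 mm, at the left. Origin under its centre.
Mind the look-alikes: they are no part of the job. What is shaped like the carrier but purple or yellow is not meant.

How it is judged:
By the outcome, as a careful person would: the job done as asked, in the order asked, and still so for the second after the job is handed in, with the robot touching nothing.
It also fails if it takes over 32 s, if anything falls off the work surface, if the arm or the gripper's body presses on something with over 40 N, if the wrist force passes 120 N, or if a joint passes its speed limit or range.

### The arm

A 6-joint arm with a two-finger parallel gripper is mounted at the origin on the work surface. World frame = base frame: x ahead of the robot, y to its left, z up, the work surface at z = 0. Lengths are in mm, angles in rad, forces in N, time in s.
With the tool pointing down it reaches from about 275 to 825 mm from the base axis. Payload 5.2 kg.
Tool frame: the origin (TCP) lies at the very end of the fingers, on their centre line; the grasp point (between the pads) lies 19 mm behind it; z points along the fingers, y is the direction in which the jaws open and shut (so a half turn about z gives the same grasp; the last joint's range is limited). The gripper opens to 93 mm and grips with 3 to 60 N. Pads are 15 mm wide; open, the fingers measure 128 mm over their backs; the gripper's body (75 mm by 188 mm) begins 65 mm behind the grasp point.
Start: joints at [1.105, 0.259, 1.535, -0, 1.348, -0.203], TCP at [142.859, 531.127, 218.653] pointing down, gripper open.
Joint ranges: [-3.14, 3.14], [-0.91, 2.08], [0.19, 2.58], [-1.22, 4.36], [0.22, 2.71], [-3.12, 3.12]. Speed limits (rad/s): [2.57, 2.57, 3.14, 3.14, 3.14, 3.14].

### API

Orientations are given as a unit quaternion [w, x, y, z].
In Python, from rig import r gives the robot as it stands. The module is installed in compiled form; this text tells all that it offers.
- The arm moves only by the shell command python3 -m creep 'ROWS' [FORCE]. ROWS is JSON, one flat list of numbers, 7 for each row, row after row: the shift along the world's x, y, z in mm, then the turn, a rotation vector about the world's x, y, z in rad, then the closure, from 0 (fully open) to 1 (shut). A call has 1 to 20 rows; each row is the pose to reach, as a shift and turn from the pose commanded when the call began; what a row does not reach only later rows make up. A row lasts 1/8 s, in which the tool goes at most 62.5 mm and 10.7 degrees, less where a joint would pass 70% of its speed; a pose out of reach is approached as far as the arm can. A call with a gripper value outside its range is refused whole. The fingers move at their own pace and stop on an object; FORCE is the grip in N (left out, the last holds). Time passes only in rows, so rows that repeat a pose let the fingers close. It gives the time, the measured TCP pose, the force and the opening at its end, in the units of the state.
- r.observe(): the state, without advancing time (a new reading comes with each control period).
- r.read_camera(name): name is "scene" or "top" or "wrist"; returns a dict with "frame" (400x640x3 uint8, red, green, blue), "vertical_fov" (degrees; the focal length in pixels is half the picture's height over the tangent of half this angle, whatever the lens; pixels are square), "cx", "cy" (the principal point, pixels), "dist" ([k1, k2, p1, p2, k3] as OpenCV has them; the pictures are not rectified), "rvec" (rotation vector, rad) and "tvec" (3), from world to camera coordinates, as OpenCV has them. Camera axes: x right, y down, z forward; pixel columns grow to the right and rows downward; lengths in mm; the calibration is good to about 2 mm. A picture is of the moment at which its call begins. There is no depth.
- r.finish_job(): hands the job in, once; it reports no verdict.
The state is a dict: "t": time; "joints": joint angles; "joint_vel": joint speeds; "tau": joint torques, N m; "tcp_pos": TCP position; "orientation": TCP orientation; "ft_force": force on the tool from outside, world axes, zero at the start; "ft_torque": the same for the moment, N m; "grip_width": finger opening in mm.
Only numpy, scipy, OpenCV 4.12 (cv2) and the standard library are available. Lean on these libraries where they do the work, as an engineer would, in place of code of your own. Each camera call takes 0.05 s, during which the arm holds its last target. There are 200 camera calls.

## Working session

There is one attempt and no reset: what is moved stays moved. The work goes in short steps, Python scripts to look and compute and a shell command to move; the robot and the scene stay as the last step left them, time stands still between calls to the robot, and variables do not carry over. Pictures are saved under pics/ and viewed, about 8 in all and at most 12, crops included, and the job is handed in when it is done.

```bash
mkdir -p pics; cat > h.py <<'E'
import numpy as np,cv2
from rig import r
def cam(n):
    c=r.read_camera(n); f=c["frame"]; h=f.shape[0]
    fl=h/2/np.tan(np.radians(c["vertical_fov"])/2)
    c["K"]=np.array([[fl,0,c["cx"]],[0,fl,c["cy"]],[0,0,1.]]); c["D"]=np.array(c["dist"],float)
    c["R"]=cv2.Rodrigues(np.array(c["rvec"],float))[0]; c["t"]=np.array(c["tvec"],float).ravel(); return c
def ray(c,px,z):
    p=cv2.undistortPoints(np.array(px,float).reshape(-1,1,2),c["K"],c["D"]).reshape(-1,2)
    d=np.c_[p,np.ones(len(p))]@c["R"]; o=-c["R"].T@c["t"]
    return o+d*((z-o[2])/d[:,2])[:,None]
def proj(c,P):
    return cv2.projectPoints(np.array(P,float).reshape(-1,1,3),np.array(c["rvec"],float),c["t"],c["K"],c["D"])[0].reshape(-1,2)
def save(c,n): cv2.imwrite("pics/"+n,c["frame"][:,:,::-1])
E
python3 - <<'E'
from h import *
for n in("top","scene"):
    c=cam(n); save(c,n+"1.png"); print(n,-c["R"].T@c["t"])
print(r.observe())
E
```

```text
top [ 474.9984533    -6.45414024 1116.72661359]
scene [ 918.60196336 -714.42049869  621.62612831]
{'t': 0.1, 'joints': array([ 1.10519265e+00,  2.59259137e-01,  1.53591617e+00, -1.57876518e-05,
        1.34799001e+00, -2.02800253e-01]), 'joint_vel': array([ 0.00103055, -0.00242123, -0.00167402, -0.00016988, -0.00191543,
       -0.00106913]), 'tau': array([ 2.95604143e-03, -4.38199925e+01, -2.84644085e+01,  7.18440791e-02,
        3.62020754e-02, -4.90383286e-06]), 'tcp_pos': array([142.65512747, 530.69922231, 217.92980625]), 'orientation': array([-2.50658496e-04,  1.31022121e-01,  9.91379133e-01, -7.45353697e-04]), 'ft_force': array([ 0.26900207,  0.27044763, -0.59152896]), 'ft_torque': array([ 0.02349039,  0.00303801, -0.00582107]), 'grip_width': 93.06651726921153}
```

View pics/top1.png

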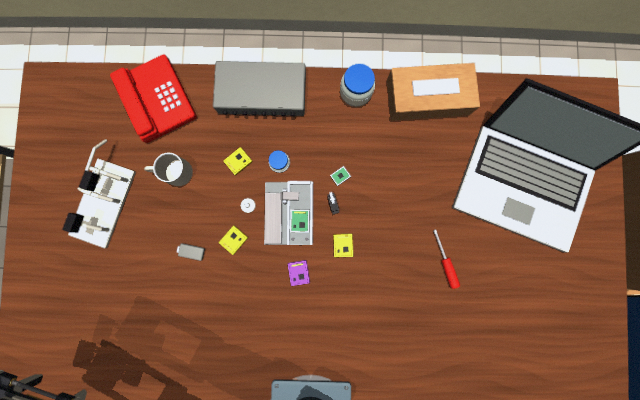

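View pics/scene1.png

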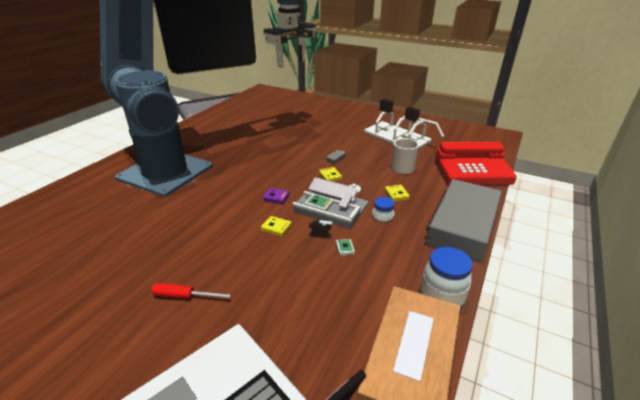

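The top view shows the dock at px x 265–313, y 181–245, with the channel pointing up (world +x), the tail at left (+y), the green-board carrier at (300,220), and the yellow and purple decoys around it. I'll zoom in for corners.

```bash
python3 - <<'E'
from h import *
c=cam("top"); f=c["frame"][170:255,255:325]; cv2.imwrite("pics/top2.png",cv2.resize(f,None,fx=7,fy=7,interpolation=cv2.INTER_CUBIC)[:,:,::-1])
print(ray(c,[[265,181],[313,181],[313,245],[265,245],[289,213]],20).round(1))
E
```

```text
[[617.3 139.3  20. ]
 [620.9  11.7  20. ]
 [451.9   6.7  20. ]
 [448.2 132.6  20. ]
 [534.   72.5  20. ]]
```

View pics/top2.png

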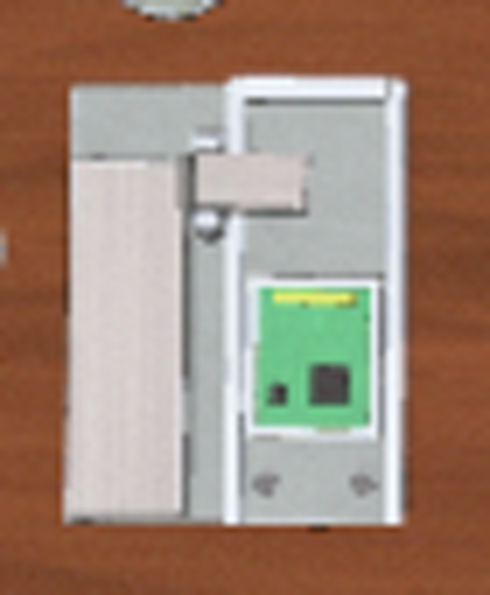

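The crop shows the dock's right rail edge at (405,80)–(402,523), its left rail edge at (228,80)–(226,523), and the carrier's rear edge at row ~437.

```bash
python3 - <<'E'
from h import *
c=cam("top"); q=lambda *p:[[255+(x+.5)/7-.5,170+(y+.5)/7-.5] for x,y in p]
A=ray(c,q((405,80),(402,523),(228,80),(226,523)),30)[:,:2]
print(A.round(1)); D=np.array([[72,-33],[-95,-33],[72,33],[-95,33]],float)
ma,md=A.mean(0),D.mean(0); U,S,V=np.linalg.svd((D-md).T@(A-ma)); R=(U@V).T
o=ma-R@md; yaw=np.arctan2(R[1,0],R[0,0]); print("dock",o,yaw,"resid",(A-(D@R.T+o)).round(1).tolist())
B=ray(c,q((246,280),(382,280),(246,437),(378,437)),34)[:,:2]; print("carrier dockframe",((B-o)@R).round(1).tolist())
E
```

```text
[[619.5  13. ]
 [453.8   9.2]
 [617.6  79.6]
 [452.   74.5]]
dock [547.23818394  44.40613552] 0.027010613959258363 resid [[-0.6, -0.3], [0.7, 0.4], [-0.7, 0.3], [0.6, -0.3]]
carrier dockframe [[-4.3, 25.6], [-4.2, -25.0], [-62.6, 25.2], [-62.5, -23.7]]
```

```bash
python3 -m creep '[55,-76,0,0,0,0.05,0.46, 110,-152,0,0,0,0.1,0.46, 165,-228,0,0,0,0.15,0.46, 215,-300,0,0,0,0.2,0.46, 260,-365,-30,0,0,0.25,0.46, 300,-420,-60,0,0,0.29,0.46, 325,-455,-110,0,0,0.29,0.46, 325,-455,-125,0,0,0.29,0.46, 325,-455,-125,0,0,0.29,0.46, 325,-455,-125,0,0,0.29,0.46, 325,-455,-125,0,0,0.29,0.46, 325,-455,-125,0,0,0.29,0.46]'
python3 - <<'E'
from h import *
c=cam("wrist"); save(c,"w1.png"); s=r.observe(); print(s["tcp_pos"],s["orientation"],s["grip_width"],s["ft_force"])
E
```

```text
t: 1.7
tcp_pos: [467.4, 77.2, 94.3]
orientation: [0.0, -0.014, 1.0, 0.0]
ft_force: [0.6, 0.8, 0.3]
grip_width: 50.2
[467.47367901  77.44445942  94.50554098] [ 4.03072953e-04 -1.43268433e-02  9.99897272e-01  1.56353931e-04] 49.97444215425227 [0.09960874 1.16073768 0.41749351]
```

View pics/w1.png

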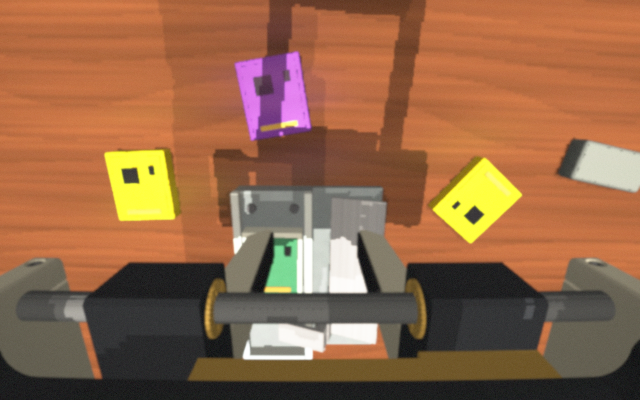

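The wrist view shows the dock's open end at row ~188, cols 231–385, with the fingertips at about (268,235) and (365,235). I'll check this against my dock estimate.

```bash
python3 - <<'E'
from h import *
c=cam("wrist"); R=lambda a:np.array([[np.cos(a),-np.sin(a)],[np.sin(a),np.cos(a)]])
def W(P):
    P=np.array(P,float); P[:,:2]=P[:,:2]@R(.027).T+[547.2,44.4]; return P
pts={"open -33":(-95,-33,28),"open -27":(-95,-27,28),"open27":(-95,27,28),"open33":(-95,33,28),"wing95":(-95,95,8),"tail outer":(-92,88.3,50),"tail in":(-92,46,32),"car rear-25":(-62.5,-25,34),"car rear+25":(-62.5,25,34)}
im=cv2.resize(c["frame"][160:370,200:420],None,fx=3.5,fy=2.8,interpolation=cv2.INTER_CUBIC)[:,:,::-1].copy()
for k,p in zip(pts,proj(c,W(list(pts.values())))):
    print(k,p.round(1)); cv2.circle(im,(int((p[0]-200)*3.5),int((p[1]-160)*2.8)),4,(0,0,255),1)
t=r.observe()["tcp_pos"]
for d in(-42.5,-25,25,42.5):
  p=proj(c,[t+[0,d,0]])[0]; print("tip",d,p.round(1)); cv2.circle(im,(int((p[0]-200)*3.5),int((p[1]-160)*2.8)),4,(255,0,0),1)
cv2.imwrite("pics/w2.png",im)
E
```

```text
open -33 [231.1 190.7]
open -27 [238.5 190.7]
open27 [305.6 190.9]
open33 [313.1 190.9]
wing95 [384.6 185.1]
tail outer [388.  202.7]
tail in [329.5 195.9]
car rear-25 [241.9 231.2]
car rear+25 [303.2 231.3]
tip -42.5 [245.7 243.4]
tip -25 [274.7 244.2]
tip 25 [357.3 246.5]
tip 42.5 [386.1 247.2]
```

View pics/w2.png

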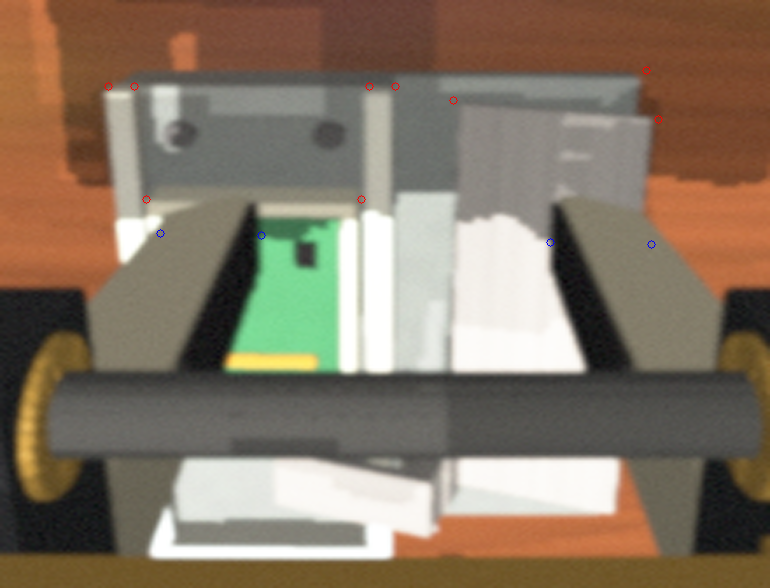

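The projected dock points agree with the image to 1–2 mm. The fingers taper, so the tips sit near their inner faces. I'll open to about 60 mm, descend, and check the force.

```bash
python3 -m creep '[0,0,-20,0,0,0,0.355, 0,0,-40,0,0,0,0.355, 0,0,-40,0,0,0,0.355, 0,0,-48,0,0,0,0.355, 0,0,-54,0,0,0,0.355, 0,0,-60,0,0,0,0.355, 0,0,-63,0,0,0,0.355, 0,0,-65,0,0,0,0.355, 0,0,-65,0,0,0,0.355]'
python3 - <<'E'
from h import *
a=cam("scene"); f=a["frame"]; s=r.observe(); print(s["tcp_pos"],s["ft_force"],s["ft_torque"],s["grip_width"])
w=cam("wrist")["frame"]
i=np.vstack([cv2.resize(f[160:240,270:390],(720,300)[:2],interpolation=3)[:,:,::-1],cv2.resize(w[160:370,180:440],(720,300),interpolation=3)[:,:,::-1]])
cv2.imwrite("pics/s2.png",i)
E
```

```text
t: 2.92
tcp_pos: [468.2, 76.0, 28.8]
orientation: [0.0, -0.014, 1.0, -0.0]
ft_force: [-0.2, -1.1, 4.7]
grip_width: 59.9
[468.18908894  75.97636861  28.89647623] [-0.16008879 -1.21221336  3.55759432] [ 0.14198211 -0.03158212 -0.01486399] 59.92395767147585
```

View pics/s2.png

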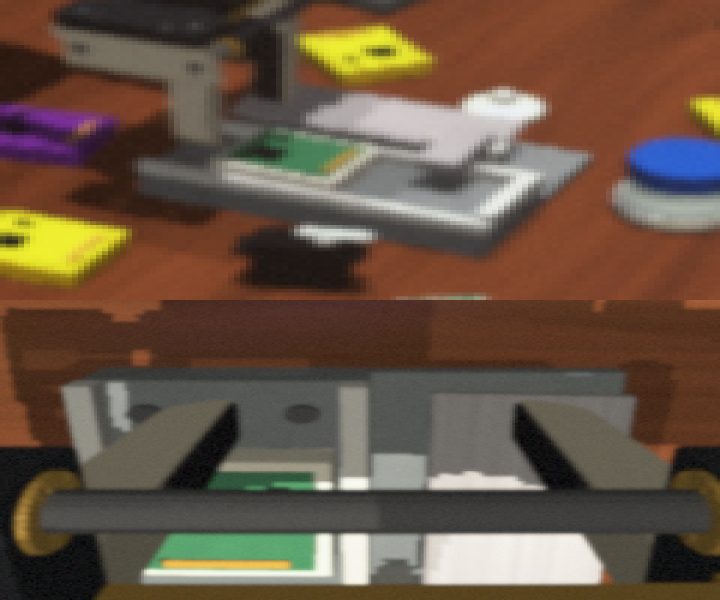

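One fingertip is behind the carrier and the other is on the tail, with the clip partly pressed (~4 N). Next I'll press fully, then check.

```bash
python3 -m creep '[0,0,-1,0,0,0,0.355, 0,0,-2,0,0,0,0.355, 0,0,-2.5,0,0,0,0.355, 0,0,-3,0,0,0,0.355, 0,0,-3,0,0,0,0.355]'
```

```text
t: 3.65
tcp_pos: [468.3, 75.5, 26.0]
orientation: [0.0, -0.014, 1.0, -0.0]
ft_force: [-1.2, -3.1, 7.4]
grip_width: 59.8
```

```bash
python3 -m creep '[3,0.1,0,0,0,0,0.355, 7,0.2,0,0,0,0,0.355, 11,0.3,0,0,0,0,0.355, 15,0.4,0,0,0,0,0.355, 19,0.5,0,0,0,0,0.355, 23,0.6,0,0,0,0,0.355, 27,0.7,0,0,0,0,0.355, 31,0.8,0,0,0,0,0.355, 35,0.9,0,0,0,0,0.355, 39,1,0,0,0,0,0.355, 43,1.2,0,0,0,0,0.355, 47,1.3,0,0,0,0,0.355, 51,1.4,0,0,0,0,0.355, 55,1.5,0,0,0,0,0.355, 55,1.5,0,0,0,0,0.355]'
python3 - <<'E'
from h import *
f=cam("scene")["frame"]; g=cam("top")["frame"]
cv2.imwrite("pics/s3.png",np.hstack([cv2.resize(f[160:240,270:390],(480,320),interpolation=3),cv2.resize(g[170:255,255:325],(264,320),interpolation=3)])[:,:,::-1])
E
```

```text
t: 5.52
tcp_pos: [516.7, 78.0, 25.6]
orientation: [-0.006, -0.015, 1.0, 0.0]
ft_force: [-16.8, -1.9, 21.9]
grip_width: 60.3
```

View pics/s3.png

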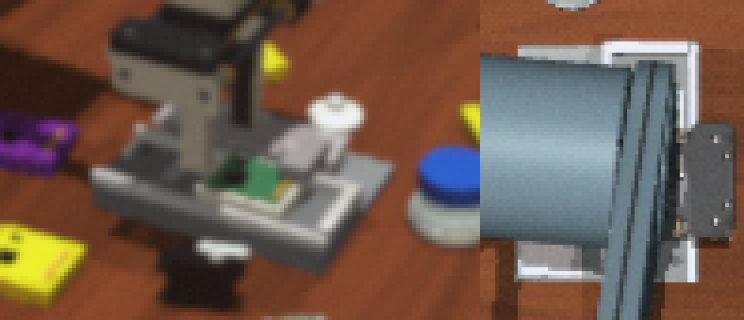

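The force is up to 17 N along x and 22 N down, and the tool lags by 6 mm, so something is binding. I'll look closer before continuing.

```bash
python3 - <<'E'
from h import *
f=cam("scene")["frame"]; g=cam("wrist")["frame"]; s=r.observe(); print(s["ft_force"],s["ft_torque"],s["tcp_pos"])
cv2.imwrite("pics/s4.png",np.vstack([cv2.resize(f[180:230,285:375],(720,300),interpolation=3),cv2.resize(g[160:370,180:440],(720,300),interpolation=3)])[:,:,::-1])
E
```

```text
[-15.73669916  -1.86288477  21.7211483 ] [0.41017029 2.9916489  0.50679833] [516.68275916  78.00019464  25.66021114]
```

View pics/s4.png

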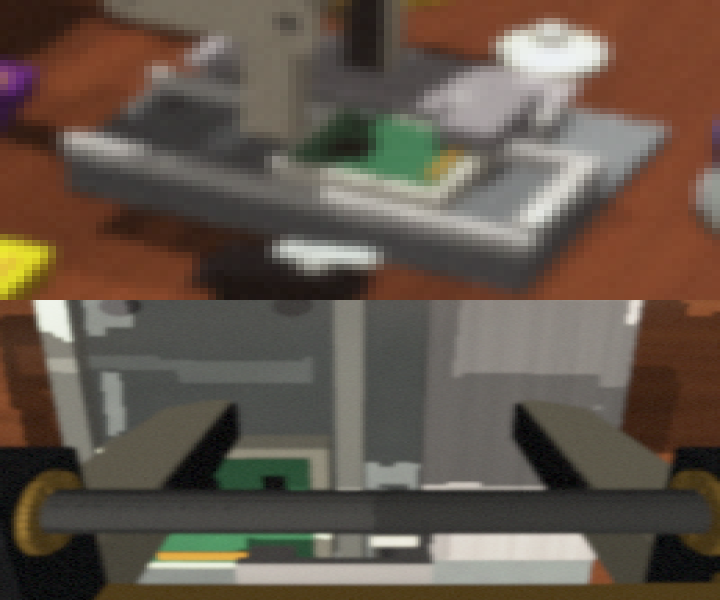

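The moments put both the friction and the down-force on the tail finger: 22 N normal at y ≈ +33 mm. The carrier itself is not jammed. I'll ease the press by about 1 mm.

```bash
python3 -m creep '[-3,0,0.3,0,0,0,0.355, -4,0,0.6,0,0,0,0.355, -4,0,0.8,0,0,0,0.355, -4,0,0.8,0,0,0,0.355]'
```

```text
t: 6.22
tcp_pos: [516.4, 77.9, 26.1]
orientation: [-0.002, -0.014, 1.0, 0.0]
ft_force: [-5.6, 0.2, 8.5]
grip_width: 60.0
```

```bash
python3 -m creep '[2,0.1,0.1,0,0,0,0.355, 4,0.1,0.2,0,0,0,0.355, 6,0.2,0.3,0,0,0,0.355, 8,0.2,0.3,0,0,0,0.355, 10,0.3,0.3,0,0,0,0.355, 12,0.3,0.3,0,0,0,0.355, 14,0.4,0.4,0,0,0,0.355, 16,0.4,0.4,0,0,0,0.355, 16,0.4,0.4,0,0,0,0.355]'
```

```text
t: 7.35
tcp_pos: [532.8, 78.2, 26.3]
orientation: [-0.002, -0.014, 1.0, 0.0]
ft_force: [-4.8, -0.3, 5.2]
grip_width: 59.8
```

```bash
python3 -m creep '[2,0.1,0,0,0,0,0.355, 4,0.1,0,0,0,0,0.355, 6,0.2,0,0,0,0,0.355, 8,0.2,0,0,0,0,0.355, 8,0.2,0,0,0,0,0.355]'
python3 -c "
from h import *
print(r.observe()['ft_torque'])"
```

```text
t: 7.98
tcp_pos: [540.8, 78.4, 26.3]
orientation: [-0.002, -0.014, 1.0, 0.0]
ft_force: [-4.7, -0.6, 6.1]
grip_width: 60.0
[0.14921108 0.80761841 0.17475317]
```

```bash
python3 -m creep '[1,0,0,0,0,0,0.355, 2,0.1,0,0,0,0,0.355, 3,0.1,0,0,0,0,0.355, 3,0.1,0,0,0,0,0.355]'
python3 -c "
from h import *
print(r.observe()['ft_torque'])"
```

```text
t: 8.48
tcp_pos: [543.3, 78.5, 26.3]
orientation: [-0.003, -0.014, 1.0, 0.0]
ft_force: [-5.5, -0.8, 5.9]
grip_width: 59.9
[0.14655199 0.95240861 0.04730699]
```

```bash
python3 -m creep '[1,0,0,0,0,0,0.355, 2,0,0,0,0,0,0.355, 3,0.1,0,0,0,0,0.355, 3,0.1,0,0,0,0,0.355]'
python3 - <<'E'
from h import *
print(r.observe()['ft_torque'])
f=cam("scene")["frame"]
cv2.imwrite("pics/s5.png",cv2.resize(f[175:235,285:375],(780,520),interpolation=3)[:,:,::-1])
E
```

```text
t: 8.98
tcp_pos: [543.4, 78.5, 26.2]
orientation: [-0.005, -0.014, 1.0, -0.0]
ft_force: [-11.9, -1.0, 13.6]
grip_width: 60.1
[-0.18617486  2.28910986 -0.01707766]
```

View pics/s5.png

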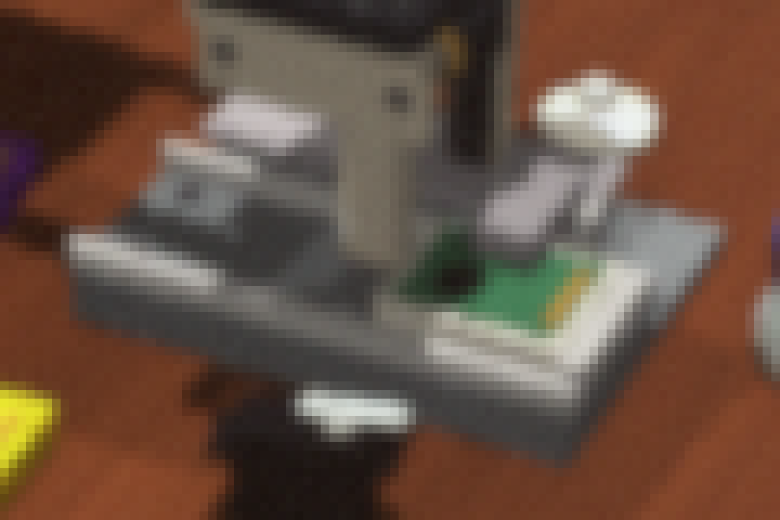

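The carrier is stopped at 543.4 mm (expected home), and its front edge meets the end stop in the image. I'll back off a few mm with the tail still held, then lift.

```bash
python3 -m creep '[-2,0,0,0,0,0,0.355, -4,-0.1,0,0,0,0,0.355, -6,-0.1,0,0,0,0,0.355, -7,-0.2,0,0,0,0,0.355, -7,-0.2,0,0,0,0,0.355]'
python3 -m creep '[0,0,2,0,0,0,0.355, 0,0,5,0,0,0,0.355, 0,0,9,0,0,0,0.355, 0,0,14,0,0,0,0.355, 0,0,25,0,0,0,0.355, 0,0,50,0,0,0,0.355, 0,0,90,0,0,0,0.355, -40,0,120,0,0,0,0.355, -90,0,150,0,0,0,0.355, -140,0,180,0,0,0,0.355, -180,0,200,0,0,0,0.355, -180,0,200,0,0,0,0.355, -180,0,200,0,0,0,0.355, -180,0,200,0,0,0,0.355]'
python3 - <<'E'
from h import *
f=cam("scene")["frame"];g=cam("top")["frame"]
cv2.imwrite("pics/s6.png",np.hstack([cv2.resize(f[175:235,285:375],(450,480),interpolation=3),cv2.resize(g[170:255,255:325],(350,480),interpolation=3)])[:,:,::-1])
E
```

```text
t: 9.65
tcp_pos: [542.9, 78.5, 27.3]
orientation: [0.001, -0.013, 1.0, 0.0]
ft_force: [2.9, 3.3, 5.4]
grip_width: 59.8
t: 11.4
tcp_pos: [362.5, 78.1, 226.4]
orientation: [-0.001, -0.014, 1.0, 0.0]
ft_force: [-0.4, 0.4, 0.3]
grip_width: 60.0
```

View pics/s6.png

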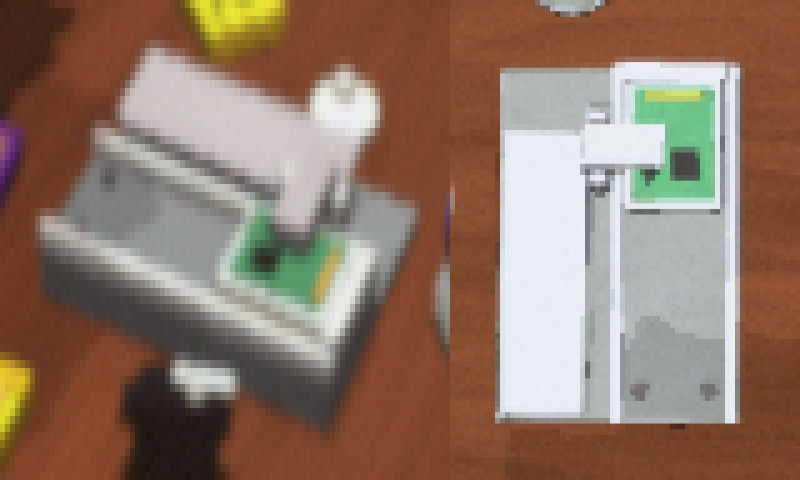

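The carrier is at the end stop with the jaw resting on it. One quick numeric check of its rear edge, at (622–720, 209) in the right panel.

```bash
python3 - <<'E'
from h import *
c=cam("top"); q=[[255+(x-450)/5,170+y/5.647] for x,y in((625,210),(720,209),(629,84),(718,84))]
P=ray(c,q,34)[:,:2]-[547.2,44.4]; a=.027; R=np.array([[np.cos(a),-np.sin(a)],[np.sin(a),np.cos(a)]]); print((P@R).round(1))
g=cv2.cvtColor(c["frame"],cv2.COLOR_RGB2HSV)[170:255,255:325]; m=cv2.inRange(g,(50,90,60),(85,255,255)); ys,xs=np.nonzero(m)
print("green rows",ys.min()+170,ys.max()+170,(ray(c,[[300,ys.max()+170.5],[300,ys.min()+169.5]],34)[:,0]-547.2).round(1)+1)
E
```

```text
[[  2.   25. ]
 [  2.5 -24.6]
 [ 60.6  23.3]
 [ 60.7 -23.4]]
green rows 186 204 [10.1 60. ]
```

```bash
python3 - <<'E'
from h import *
c=cam("top"); old=cv2.imread("pics/top1.png")[:,:,::-1]; f=c["frame"]
for x in(293,297,301,305,308): print(x,old[179:190,x].mean(1).astype(int),f[179:190,x].mean(1).astype(int))
for X in(63,64): print(X,proj(c,[[547.2+X*.9996+1e-9,44.4+X*.027,z] for z in(20,32,34)]).round(1).tolist())
cv2.imwrite("pics/s7.png",cv2.resize(f[177:212,285:317],(640,600)[:2],interpolation=0)[:,:,::-1])
E
```

```text
293 [ 89 122 238 239 233 128 181 179 181 179 179] [ 89 119 238 238 237 218 196 147 148 148 147]
297 [ 89 115 219 238 235 131 182 182 183 181 184] [ 90 112 222 238 237 218 197 166 165 148 146]
301 [ 88 111 215 239 235 132 182 178 179 178 180] [ 85 110 213 239 238 235 199 183 166 146 148]
305 [ 89 114 215 238 235 133 177 176 180 182 183] [ 90 111 214 238 238 237 193 137 151 147 148]
308 [ 88 109 215 238 234 133 184 186 183 184 182] [ 89 112 213 238 238 238 237 233 232 234 234]
63 [[299.9, 184.6], [299.7, 184.1], [299.7, 184.0]]
64 [[299.9, 184.3], [299.7, 183.7], [299.7, 183.6]]
```

View pics/s7.png

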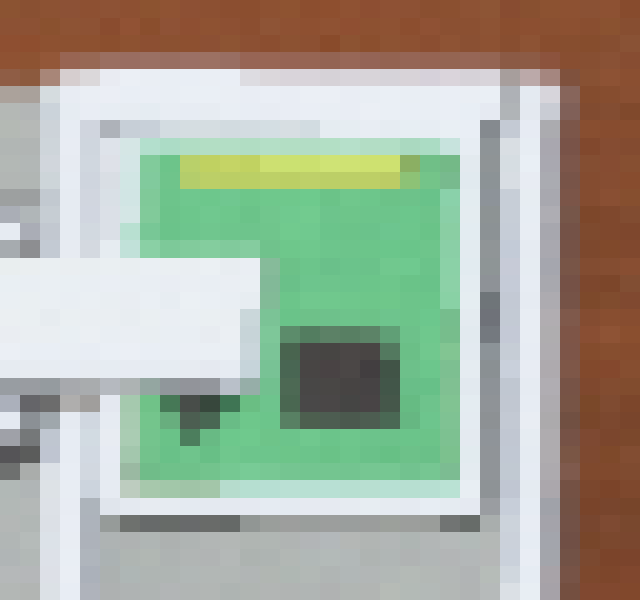

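The carrier's front meets the stop: the dark gap line has gone, leaving at most ~0.5 mm on the clip side. The jaw rests on the board, so I'm handing in.

```bash
python3 -c "
from h import *
s=r.observe(); print(s['t'],s['ft_force']); print(r.finish_job())"
```

```text
11.6 [-0.56831895 -0.89352623  0.14546499]
the job is handed in; nothing more can be done
None
```

The carrier is home against the end stop with the clip closed on it, and I handed the job in at 11.6 s. One fingertip held the clip's tail fully down while the other pushed the carrier beneath the open jaw. I released the clip only once the carrier was home, then withdrew to about 226 mm height with nothing touched.

**Carrier home:** The push stopped dead at the expected place, moving 0.1 mm for the last 3 mm commanded. Afterwards the top view showed no gap at the stop, apart from perhaps 0.5 mm on the clip side. The force at hand-in was about zero.

**Checks that disagreed or went roughly:**
- **Rear edge:** the top camera read it at dock x +2 to +2.5 mm instead of +4. That is within the roughly 2 mm calibration error.
- **Tail finger:** midway it pressed too hard, about 22 N down and 17 N of sliding friction. I eased it by about 1 mm and it slid freely after that.
- **Back-off before lifting:** the measured retreat was only about 0.5 mm of the 7 mm commanded, because friction on the tail held the tool.

**Bystanders:** I did not measure their positions at the end. Those visible in the close-ups looked unmoved.

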